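# Gauge two hook-on tool holders and hang the good one on the mosaic bench rail

### The job

Try the plug gauge in the two holders in the carton to find the one with the clear hole, where it drops in until its shoulder sits on the block; do not force it, and leave it standing in that holder. Lift that holder out with the gauge in it, stand it on the pattern sheet and let go, then take it again by its sides and hang it on the rail with both hooks over the lip and fully down. Leave the blocked holder standing in the carton, and the glue jar and the cup where they are.

Things in the scene. Friction and masses are not known exactly. Their poses are not given: they have to be found in the camera images.
- holder_1: Hook-on tool holder of cast aluminium, 0.25 kg, loose, upright in either compartment of the carton. Origin: centre of its block's underside, on the hole's axis; x towards its hooks, y along its width, z up. Block 44 (x -22 to +22) x 60 (y) x 34 mm high. Behind it a back plate 5 mm thick (x 22 to 27), 60 mm wide and as high as the block. Hooks: see the hook points; hole: see the hole points.
- holder_2: Looks just like holder_1, same size and frame, hooks the same way. Exactly one of the two has a clear hole; which one and where is to be found with the gauge.
- holder_1_hole (a point): Centre of the mouth of holder_1's vertical hole, on top of its block (34 mm above its origin). Both mouths are 17 mm wide. The clear hole is 17 mm right through; the blocked one narrows to 11 mm from 8 mm below the mouth, so the gauge stops 10 to 11 mm deep, while in the clear one it goes 26 mm, until its shoulder sits on the block.
- holder_2_hole (a point): Centre of the mouth of holder_2's hole, on top of its block (34 mm above its origin); see holder_1_hole.
- holder_1_hook (a point): Middle of holder_1's hook throat, under the bridges (x = 35, z = 44 mm in its frame). Two hooks, each 10 mm wide (20 to 30 mm either side of the middle; the 40 mm between them is free for a finger), rise from the back plate to z = 49; their bridges (z 44 to 49) run back to tips 5 mm thick (x 43 to 48) that point down to z = 29. Throat between plate and tips: 16 mm.
- holder_2_hook (a point): Middle of holder_2's hook throat (x = 35, z = 44 mm in its frame); see holder_1_hook.
- gauge: Steel plug gauge, 0.12 kg, loose, upright in its stand, pin down. Origin: centre of its shoulder's underside, z up. Below: a pin 14 mm in diameter, 26 mm long, its last 5 mm tapering to 8 mm. Above: shoulder disc 28 mm wide, 6 mm thick, then a round handle 20 mm in diameter, z = 6 to 32 mm.
- stand: Fixed wooden stand 70 x 70 x 36 mm with a vertical 19 mm hole in its middle, in which the gauge stands at the start, its shoulder resting on top. Origin: centre of its underside.
- carton: Fixed open cardboard box, 168 (x) x 152 (y) x 46 mm high, walls and floor 4 mm; a divider as high as the walls makes two compartments, 160 mm long in x, 70 mm wide, centred 37 mm either side of the middle in y. A holder stands in each, hooks towards +x: no room for fingers beside it in y, 30 mm or more free before and behind it in x. Origin: centre of the underside.
- sheet: Printed mosaic pattern card, 170 x 170 mm and 2 mm thick, fixed flat on the table: where the good holder is put down. Origin: centre of the underside.
- rail: Fixed steel hanging rail, 240 mm long along its y; x points from front to back. Front: an upright face 8 mm thick (x -4 to +4), 60 to 160 mm above the table, whose top edge is the lip. Behind it a channel 30 mm wide, floor 22 mm below the lip, back wall 4 mm lower than the lip. Posts and base plate are under the channel. Origin: on the table under the middle of the lip.
- rail_lip (a point): Middle of the lip's top edge, 160 mm above the table; axes as the rail. A hung holder has its back plate before the face, its hook tips in the channel and its bridges resting on the lip, so its hook point lies at the lip's top.
- glue_jar: Bystander: white jar of glue, 56 mm in diameter, 85 mm tall, loose. Origin: centre of the underside.
- cup: Bystander: white ceramic cup, 70 mm wide, 85 mm tall, loose. Origin: centre of the underside.
There are look-alikes about, which are no part of the job. Several things have the shape of the gauge; the one meant has the colours described above.

How it is judged:
By the outcome, as a careful person would: the job done as asked, in the order asked, and still so for the second after the job is handed in, with the robot touching nothing.
It also fails if it takes over 72 s, if anything falls off the work surface, if the arm or the gripper's body presses on something with over 40 N, if the wrist force passes 120 N, or if a joint passes its speed limit or range.

### The arm

A 6-joint arm with a two-finger parallel gripper is mounted at the origin on the work surface. World frame = base frame: x ahead of the robot, y to its left, z up, the work surface at z = 0. Lengths are in m, angles in rad, forces in N, time in s.
With the tool pointing down it reaches from about 0.325 to 0.925 m from the base axis. Payload 3.1 kg.
Tool frame: the origin (TCP) lies on the centre line of the jaws, within the pads' length; the fingertips stand 22 mm ahead of it and the grasp point (between the pads) lies 3 mm ahead of it; z points along the fingers, y is the direction in which the jaws open and shut (so a half turn about z gives the same grasp; the last joint's range is limited). The gripper opens to 85 mm and grips with 20 to 120 N. Pads are 22 mm wide; open, the fingers measure 114 mm over their backs; the gripper's body (76 mm by 85 mm) begins 54 mm behind the grasp point. The pads swing forward as they close: fully open they stand 13 mm farther back than shut.
Start: joints at [-1.451, 0.217, 1.613, -0, 1.311, -0.112], TCP at [0.144, -0.608, 0.253] pointing down, gripper open.
Joint ranges: [-2.75, 2.75], [-0.78, 2.1], [0.31, 2.55], [-1.13, 4.27], [0.13, 2.63], [-2.58, 2.58]. Speed limits (rad/s): [2.79, 2.79, 3.14, 3.14, 3.14, 3.14].

### API

Orientations are given as a rotation vector (axis times angle).
In Python, from station import manip, eyes, order, nets gives the robot as it stands.
- The arm moves only by the tool carry_out, never from a script. Its argument "steps" is a list of rows, each a list of 7 numbers: the closure, from 0 (fully open) to 1 (shut), then the shift along the tool's x, y, z in mm, then the turn, a rotation vector about the tool's x, y, z in degrees. In form: [[gripper, dx, dy, dz, ax, ay, az], ...]. A call has 1 to 20 rows; each row is the pose to reach, as a shift and turn from the pose commanded when the call began, along the tool's axes at that moment; what a row does not reach only later rows make up. A row lasts 1/10 s, in which the tool goes at most 50 mm and 8.59 degrees, less where a joint would pass 70% of its speed; a pose out of reach is approached as far as the arm can. A call with a gripper value outside its range is refused whole. The fingers move at their own pace and stop on an object; "newtons" is the grip in N (left out, the last holds). Time passes only in rows, so rows that repeat a pose let the fingers close. It gives the time, the measured TCP pose, the force and the opening at its end, in the units of the state.
- manip.sense(): the state, without advancing time (a new reading comes with each control period).
- eyes.grab_frame(name): name is "side" or "top"; returns (picture, depth): 480x640x3 uint8, red, green, blue; 480x640 float32, m along the optical axis (not along the pixel's ray), 0 where there is no reading.
- eyes.camera_model(name): a dict with "fx", "fy", "cx", "cy" (pixels), "world_from_camera" (4x4, takes a point from camera to world coordinates). Camera axes: x right, y down, z forward; pixel columns grow to the right and rows downward; lengths in m; the calibration is good to about 2 mm. A picture is of the moment at which its call begins. camera_model takes no time and is no camera call.
- order.sign_off(): hands the job in, once; it reports no verdict.
Trained networks look in the newest picture that a camera, given by its name, has taken for a name from the list of things; names that differ only in an ending like _2 or _b are one class to them, and where a whole thing is asked for, a point or a joint stands for the part that bears it (a point fixed in the world has none). Each returns a list of dicts, best first, with "score" (0 to 1); they miss things now and then, are a little off and sometimes report something else, mostly with a low value. They report only what shows in the picture. A call takes as long as a camera call. They do not tell look-alikes from the thing itself.
- nets.spot_in(camera, target): "extent" ([left, top, right, bottom] in pixels, round what is visible of it).
The state is a dict: "clock": time; "joints": joint angles; "dq": joint speeds; "joint_efforts": joint torques, N m; "tool_pos": TCP position; "orientation": TCP orientation; "wrist_force": force on the tool from outside, world axes, zero at the start; "wrist_torque": the same for the moment, N m; "opening": finger opening in m.
Only numpy, scipy, OpenCV 4.12 (cv2) and the standard library are available. Lean on these libraries where they do the work, as an engineer would, in place of code of your own. Each camera call takes 0.05 s, during which the arm holds its last target. There are 200 camera calls.

## Working session

There is one attempt and no reset: what is moved stays moved. The work goes in short steps, Python scripts to look and compute and a tool call to move; the robot and the scene stay as the last step left them, time stands still between calls to the robot, and variables do not carry over. Pictures are saved under pics/ and viewed, about 8 in all and at most 12, crops included, and the job is handed in when it is done.

Besides the shell and the picture viewer there is one more tool, called after "Emit:" in YAML: its name, and indented under it one key for each argument. carry_out: Moves the arm, as the interface text tells. Its arguments: {"type":"object","properties":{"steps":{"type":"array"},"newtons":{"type":"number"}},"required":["steps"]}

```bash
mkdir -p pics; ls; cat > h.py <<'E'
import numpy as np, cv2, sys
from station import manip, eyes, order, nets
from scipy.spatial.transform import Rotation as R
def grab(c,name=None):
    p,d=eyes.grab_frame(c)
    if name: cv2.imwrite(f'pics/{name}.png',p[:,:,::-1])
    np.savez(f'pics/{c}.npz',p=p,d=d)
    return p,d
def cloud(c,d):
    m=eyes.camera_model(c); v,u=np.mgrid[0:480,0:640]
    P=np.stack([(u-m['cx'])/m['fx']*d,(v-m['cy'])/m['fy']*d,d],-1)
    T=np.array(m['world_from_camera']); W=P@T[:3,:3].T+T[:3,3]; W[d==0]=np.nan
    return W
def px(c,p):
    m=eyes.camera_model(c);T=np.linalg.inv(np.array(m['world_from_camera']));q=T[:3,:3]@np.array(p)+T[:3,3]
    return q[0]/q[2]*m['fx']+m['cx'],q[1]/q[2]*m['fy']+m['cy']
E
python3 - <<'E'
from h import *
np.set_printoptions(precision=4,suppress=True)
for c in('top','side'):
    grab(c,c+'0'); m=eyes.camera_model(c); print(m['fx'],np.array(m['world_from_camera']))
s=manip.sense();print(s)
print(R.from_rotvec(s['orientation']).as_matrix())
for t in('holder_1','gauge','stand','carton','sheet','rail','glue_jar','cup'):
    for c in('top','side'):
        print(t,c,[(np.round(r['extent']).astype(int).tolist(),round(r['score'],2)) for r in nets.spot_in(c,t)][:4])
E
```

```text
pics
463.5734584590965 [[-0.0085 -0.9862  0.1655  0.4235]
 [-0.9999  0.0064 -0.0136  0.0077]
 [ 0.0123 -0.1656 -0.9861  0.8618]
 [ 0.      0.      0.      1.    ]]
545.5286645298535 [[ 0.9888 -0.0988  0.1119  0.467 ]
 [-0.1492 -0.6696  0.7276 -0.6461]
 [ 0.0031 -0.7362 -0.6768  0.7004]
 [ 0.      0.      0.      1.    ]]
{'clock': 0.1, 'joints': array([-1.4512,  0.2177,  1.6148,  0.    ,  1.3113, -0.1122]), 'dq': array([-0.0008, -0.0025, -0.0047,  0.0004,  0.0018, -0.0006]), 'joint_efforts': array([ -0.0009, -39.8075, -30.497 ,  -0.0002,   0.0042,  -0.    ]), 'tool_pos': array([ 0.1435, -0.6076,  0.2521]), 'orientation': array([-3.1183, -0.363 , -0.    ]), 'wrist_force': array([-0.2494,  0.0447, -0.8246]), 'wrist_torque': array([ 0.0244,  0.0544, -0.0106]), 'opening': 0.08569443658734884}
[[ 0.9733  0.2297 -0.0002]
 [ 0.2297 -0.9733  0.0022]
 [ 0.0003 -0.0022 -1.    ]]
holder_1 top [([178, 251, 214, 296], 0.63), ([138, 250, 173, 296], 0.61)]
holder_1 side [([253, 163, 287, 189], 0.71), ([251, 184, 293, 213], 0.56)]
gauge top [([242, 163, 257, 181], 0.59)]
gauge side [([366, 209, 380, 236], 0.69)]
stand top [([275, 164, 323, 215], 0.97)]
stand side [([344, 243, 398, 289], 0.93), ([250, 186, 289, 213], 0.37)]
carton top [([132, 231, 228, 326], 0.97), ([261, 233, 370, 344], 0.26)]
carton side [([226, 163, 312, 232], 0.67), ([251, 186, 288, 208], 0.31)]
sheet top [([261, 235, 373, 346], 0.73)]
sheet side [([206, 258, 323, 341], 0.97)]
rail top [([394, 170, 566, 230], 0.76)]
rail side []
glue_jar top [([222, 325, 257, 356], 0.93)]
glue_jar side [([193, 204, 225, 258], 0.66)]
cup top [([172, 110, 216, 158], 0.59)]
cup side [([384, 160, 417, 214], 0.91)]
```

View pics/top0.png

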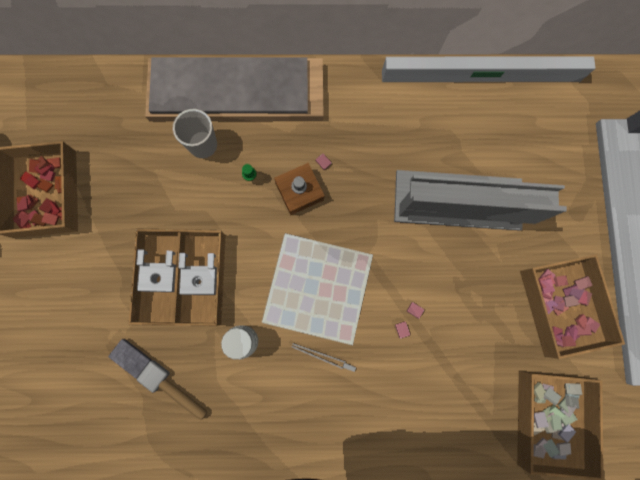

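View pics/side0.png

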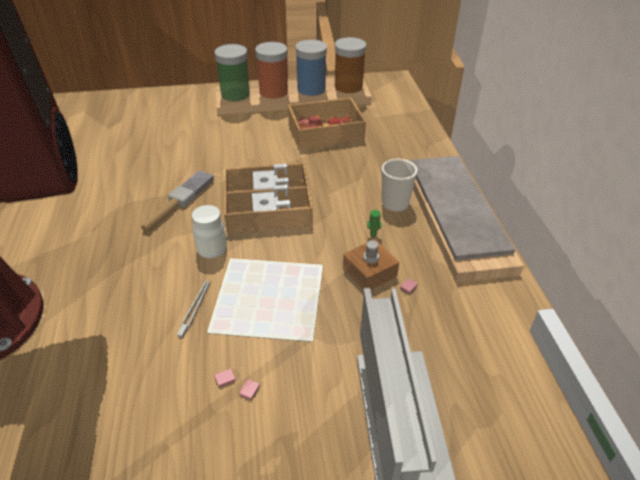

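The top view shows the steel gauge in its stand at about (299,184), with a green look-alike at (249,172). The holders are at (156,277) and (197,281) in the carton, the sheet at (318,289), and the rail at (400–560, 175–225). In the side view the gauge handle is at (372,247) and the rail is at lower right. Next I measure.

```bash
python3 - <<'E'
from h import *
np.set_printoptions(precision=4,suppress=True)
C={c:cloud(c,np.load(f'pics/{c}.npz')['d']) for c in('top','side')}
def sel(c,x,y,z):
    W=C[c]; return W[(W[...,0]>x[0])&(W[...,0]<x[1])&(W[...,1]>y[0])&(W[...,1]<y[1])&(W[...,2]>z[0])&(W[...,2]<z[1])]
def rect(P): 
    r=cv2.minAreaRect((P[:,:2]*1000).astype(np.float32)); return np.round(r[0],1),np.round(r[1],1),round(r[2],1)
W=C['top']
for n,(u,v) in dict(gauge=(299,184),hL=(150,285),hR=(190,288),sheet=(318,289),rail=(480,185),cup=(193,128),jar=(237,342),table=(300,400)).items(): print(n,W[v,u])
g=W[184,299]
for c in C:
    print(c)
    for z in((.055,.08),(.034,.05)):
        P=sel(c,(g[0]-.05,g[0]+.05),(g[1]-.05,g[1]+.05),z); print('gauge/stand',z,len(P),rect(P),P.mean(0),P[:,2].max(),np.median(P[:,2]))
    for (u,v) in((150,285),(190,288)):
        q=W[v,u]
        P=sel(c,(q[0]-.045,q[0]+.07),(q[1]-.035,q[1]+.035),(.0,.1)); print('z',np.percentile(P[:,2],[5,25,50,75,95]))
    P=sel(c,(g[0]-.1,g[0]+.12),(-.6,g[1]-.1),(.153,.17)); print('lip',len(P),rect(P),P.min(0),P.max(0),np.median(P[:,2]))
E
```

```text
gauge [0.6557 0.0178 0.0673]
hL [0.4812 0.2819 0.0376]
hR [0.4753 0.2113 0.0376]
sheet [ 0.4739 -0.0157  0.0023]
rail [ 0.6318 -0.2765  0.1385]
cup [0.7793 0.2194 0.0247]
jar [0.3837 0.1202 0.0834]
table [ 0.2772  0.0185 -0.0013]
top
gauge/stand (0.055, 0.08) 113 (array([660.9,  17.8]), array([17.9, 19.1]), 89.7) [0.6597 0.0179 0.0671] 0.07235870467072558 0.06794530985770464
gauge/stand (0.034, 0.05) 1225 (array([661.3,  18.3]), array([70.5, 70.2]), 24.7) [0.6598 0.0186 0.0368] 0.04986645299502368 0.03637969299738453
z [0.0029 0.005  0.0323 0.0392 0.0512]
z [0.003  0.0051 0.0336 0.039  0.0521]
lip 1469 (array([ 614.4, -282.7]), array([240.7,  44.2]), 85.6) [ 0.5841 -0.4037  0.153 ] [ 0.6442 -0.161   0.164 ] 0.15844773591754135
side
gauge/stand (0.055, 0.08) 133 (array([661.8,  13.1]), array([21.3, 18.6]), 34.7) [0.6612 0.0109 0.0645] 0.06946396565242763 0.06631809323191917
gauge/stand (0.034, 0.05) 962 (array([662. ,  14.3]), array([72.6, 73. ]), 24.9) [0.6602 0.0081 0.0368] 0.049960181189706465 0.036163385903706324
z [0.0032 0.0189 0.0363 0.039  0.0492]
z [0.0038 0.0197 0.0363 0.0386 0.0522]
lip 2266 (array([ 615.4, -286.6]), array([240.9,  43.8]), 85.6) [ 0.5847 -0.4075  0.153 ] [ 0.6462 -0.1656  0.1634] 0.15888794693291636
```

```bash
python3 - <<'E'
import cv2,numpy as np
p=cv2.imread('pics/top0.png')
a=cv2.resize(p[225:330,125:235],None,fx=5.5,fy=5.5,interpolation=cv2.INTER_CUBIC)
cv2.imwrite('pics/c1.png',a)
E
```

```text
(no output)
```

View pics/c1.png

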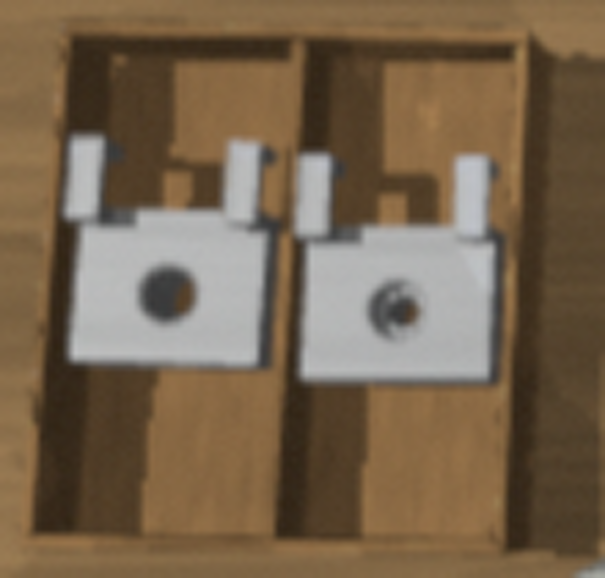

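The crop shows the left (+y) holder's hole dark right through, and a step visible in the right one at (405,312). That suggests the left is clear, which the gauge will decide. Now precise holder, rail and sheet poses.

```bash
cat >> h.py <<'E'
def sel(W,x,y,z):
    return W[(W[...,0]>x[0])&(W[...,0]<x[1])&(W[...,1]>y[0])&(W[...,1]<y[1])&(W[...,2]>z[0])&(W[...,2]<z[1])]
def rect(P): 
    r=cv2.minAreaRect((P[:,:2]*1000).astype(np.float32)); return np.round(r[0],1),np.round(r[1],1),round(r[2],1)
def onplane(c,u,v,z):
    m=eyes.camera_model(c);T=np.array(m['world_from_camera']); r=T[:3,:3]@np.array([(u-m['cx'])/m['fx'],(v-m['cy'])/m['fy'],1.]); return T[:3,3]+r*(z-T[2,3])/r[2]
def warp(c,p,x0,y0,w,z,s=4):
    # rectified view at height z; rows: -x, cols: -y ; s px per mm, half-width w mm
    n=int(2*w*s); uv=np.array([px(c,(x0+a*w/1000,y0+b*w/1000,z)) for a,b in((1,1),(1,-1),(-1,-1),(-1,1))],np.float32)
    H=cv2.getPerspectiveTransform(uv,np.array([[0,0],[n,0],[n,n],[0,n]],np.float32)); return cv2.warpPerspective(p,H,(n,n),flags=cv2.INTER_CUBIC)
E
python3 - <<'E'
from h import *
np.set_printoptions(precision=4,suppress=True)
rows=[]
for c in('top','side'):
    f=np.load(f'pics/{c}.npz'); W=cloud(c,f['d']); p=f['p']; dy=0 if c=='top' else -.004
    ims=[]
    for (x,y) in((.485,.285),(.48,.212)):
        hsv=cv2.cvtColor(p,cv2.COLOR_RGB2HSV); m=(hsv[...,1]<60)&(hsv[...,2]>120)
        Q=W.copy(); Q[~m]=np.nan
        P=sel(Q,(x-.05,x+.06),(y-.036,y+.036+0),(.033,.042)); print(c,'block',len(P),rect(P),np.median(P[:,2]))
        P=sel(Q,(x-.05,x+.08),(y-.036,y+.036),(.046,.06)); print('  hooks',len(P),rect(P),np.median(P[:,2]))
        ims.append(warp(c,p,x,y+dy,40,.038))
    rows.append(np.hstack(ims))
    P=sel(W,(.54,.7),(-.45,-.1),(.157,.165)); print('lip',len(P),rect(P),np.median(P[:,2]))
    L=P[np.abs(P[:,2]-.16)<.002]; 
    k=np.linalg.svd(P[:,:2]-P[:,:2].mean(0))[2][0]; print(k, P.mean(0))
    P=sel(W,(.35,.7),(.14,.35),(.044,.047)); print('cartontop',len(P),rect(P))
    m=(f['p'].min(2)>150); Q=W.copy();Q[~m]=np.nan
    P=sel(Q,(.36,.58),(-.13,.1),(-.004,.006)); print('sheet',len(P),rect(P))
    for n,(x,y) in dict(jar=(.384,.12),cup=(.77,.22)).items():
        P=sel(W,(x-.06,x+.06),(y-.06,y+.06),(.07,.1)); print(n,len(P),rect(P))
cv2.imwrite('pics/w1.png',cv2.resize(np.vstack(rows),(600,600))[:,:,::-1])
E
```

```text
top block 717 (array([501.5, 278.4]), array([58.4, 58.4]), 89.2) 0.038492063627422524
  hooks 108 (array([528.4, 275.8]), array([53.4, 25.9]), 89.0) 0.05358942494735236
top block 802 (array([502. , 211.8]), array([72.2, 71.1]), 89.3) 0.03853763231111457
  hooks 163 (array([523.7, 212.1]), array([72.5, 27.7]), 86.8) 0.05346231563959192
lip 942 (array([ 614.1, -282.7]), array([240.7,  43.2]), 85.7) 0.15962849186725886
[-0.0739 -0.9973] [ 0.6006 -0.2814  0.1596]
cartontop 570 (array([496.6, 235.4]), array([152.8, 167.3]), 89.2)
sheet 8003 (array([476.4, -15.1]), array([169.1, 169.1]), 75.7)
jar 751 (array([382.2, 120.6]), array([48.3, 48.2]), 88.5)
cup 505 (array([755.4, 205.3]), array([69. , 68.6]), 5.3)
side block 337 (array([508.1, 277.4]), array([57.3, 70.3]), 89.1) 0.03768017576981386
  hooks 51 (array([531.5, 291.2]), array([12.6, 25.1]), 88.9) 0.052706621999936254
side block 443 (array([503.8, 212.1]), array([72.3, 71.6]), 0.4) 0.03763703005250418
  hooks 124 (array([526.7, 230.2]), array([38.9, 24.4]), 79.8) 0.05236072295056482
lip 1415 (array([ 615.1, -286.7]), array([240.5,  43. ]), 85.6) 0.15995257764578896
[-0.077 -0.997] [ 0.5996 -0.3026  0.1598]
cartontop 378 (array([497.9, 229.7]), array([157.9, 166.9]), 88.6)
sheet 7714 (array([463.1, -12.1]), array([179.2, 204. ]), 75.6)
jar 557 (array([383.9, 116.1]), array([49.6, 48.4]), 83.2)
cup 503 (array([757.3, 200.1]), array([71.4, 68. ]), 57.3)
```

View pics/w1.png

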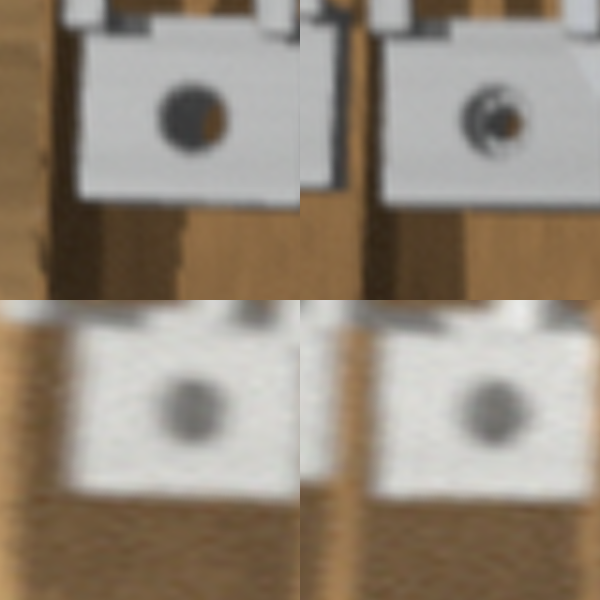

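Top and side differ by a near-constant (+1, −4) mm, so I use averages: gauge (661,16), left hole (494.5,271.7), right hole (489,198), lip about (597,−283) with yaw −4.3°. In the rectified crop the holes are at (193,119) and (496,121). Next: a helper for move numbers, and the first move.

```bash
cat >> h.py <<'E'
def go(*ts):
    """targets (x,y,z mm, yaw deg of tool x, tool down) -> rows' last six numbers, from measured pose"""
    s=manip.sense(); R0=R.from_rotvec(s['orientation']); p0=np.array(s['tool_pos'])
    print('clock',round(s['clock'],2),'pos',np.round(p0*1000,1),'F',np.round(s['wrist_force'],1),'open',round(s['opening']*1000,1))
    for t in ts:
        a=np.radians(t[3]); M=np.array([[np.cos(a),np.sin(a),0],[np.sin(a),-np.cos(a),0],[0,0,-1]])
        d=R0.inv().apply(np.array(t[:3])/1000-p0)*1000; w=(R0.inv()*R.from_matrix(M)).as_rotvec(degrees=True)
        print(t,np.round(d,1).tolist(),np.round(w,1).tolist())
E
python3 -c "
from h import *
go((661.4,16,170,90),(661.4,16,68,90))"
```

```text
clock 0.9 pos [ 143.6 -608.3  253.3] F [-0.  -0.5  0.1] open 85.3
(661.4, 16, 170, 90) [647.4, -488.7, 83.3] [0.0, 0.0, -76.7]
(661.4, 16, 68, 90) [647.4, -488.7, 185.3] [0.0, 0.0, -76.7]
```

Emit:
carry_out:
  steps:
    - [0,647.4,-488.7,0,0,0,-76.7]
    - [0,647.4,-488.7,0,0,0,-76.7]
    - [0,647.4,-488.7,0,0,0,-76.7]
    - [0,647.4,-488.7,0,0,0,-76.7]
    - [0,647.4,-488.7,0,0,0,-76.7]
    - [0,647.4,-488.7,0,0,0,-76.7]
    - [0,647.4,-488.7,0,0,0,-76.7]
    - [0,647.4,-488.7,0,0,0,-76.7]
    - [0,647.4,-488.7,0,0,0,-76.7]
    - [0,647.4,-488.7,83,0,0,-76.7]
    - [0,647.4,-488.7,83,0,0,-76.7]
    - [0,647.4,-488.7,83,0,0,-76.7]
    - [0,647.4,-488.7,83,0,0,-76.7]
    - [0,647.4,-488.7,83,0,0,-76.7]
    - [0,647.4,-488.7,83,0,0,-76.7]
    - [0,647.4,-488.7,83,0,0,-76.7]
    - [0,647.4,-488.7,83,0,0,-76.7]
    - [0,647.4,-488.7,83,0,0,-76.7]
    - [0,647.4,-488.7,83,0,0,-76.7]
    - [0,647.4,-488.7,83,0,0,-76.7]
  newtons: 40

```text
clock: 2.9
tool_pos: [0.661, 0.0149, 0.1707]
orientation: [2.223, 2.22, -0.001]
wrist_force: [-0.2, 0.9, 0.3]
opening: 0.0853
```

```bash
python3 -c "
from h import *
go((661.4,16,120,90),(661.4,16,67,90))
print(manip.sense()['joints'])
grab('side','s1')
a=cv2.imread('pics/s1.png')[130:300,280:480]; cv2.imwrite('pics/s1c.png',cv2.resize(a,None,fx=3,fy=3))"
```

```text
clock 2.9 pos [661.   14.9 170.7] F [-0.2  0.9  0.3] open 85.3
(661.4, 16, 120, 90) [1.1, 0.4, 50.7] [-0.0, 0.0, -0.1]
(661.4, 16, 67, 90) [1.1, 0.4, 103.7] [-0.0, 0.0, -0.1]
[-8.32551607e-02  3.67161680e-01  1.58681617e+00 -5.40947095e-04
  1.18767295e+00 -8.17117192e-02]
```

View pics/s1c.png

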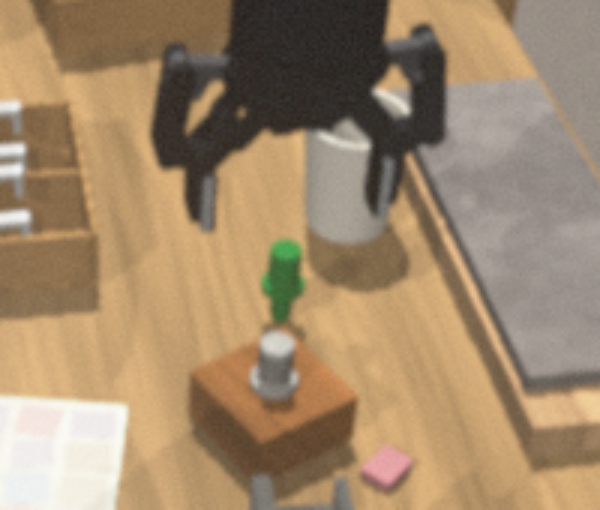

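The jaws (tips at about (205,225) and (380,215) in the crop) straddle the steel gauge at (277,365) along x, clear of the cup. Descend and grip.

Emit:
carry_out:
  steps:
    - [0.3,1,0.5,45,0,0,0]
    - [0.3,1,0.5,85,0,0,0]
    - [0.3,1,0.5,103,0,0,0]
    - [0.3,1,0.5,103,0,0,0]
    - [0.6,1,0.5,103,0,0,0]
    - [0.9,1,0.5,103,0,0,0]
    - [0.9,1,0.5,103,0,0,0]
    - [0.9,1,0.5,103,0,0,0]
    - [0.9,1,0.5,103,0,0,0]
    - [0.9,1,0.5,103,0,0,0]
  newtons: 40

```text
clock: 3.95
tool_pos: [0.6639, 0.0168, 0.0705]
orientation: [2.219, 2.219, 0.004]
wrist_force: [-1.6, 0.0, 6.5]
opening: 0.0185
```

```bash
python3 -c "
from h import *
go((661.4,16,170,90))"
```

```text
clock 3.95 pos [663.9  16.8  70.5] F [-1.6  0.   6.5] open 18.5
(661.4, 16, 170, 90) [-0.9, -2.1, -99.5] [0.3, 0.0, -0.0]
```

Emit:
carry_out:
  steps:
    - [0.9,0,0,-15,0,0,0]
    - [0.9,0,0,-50,0,0,0]
    - [0.9,0,0,-100,0,0,0]
    - [0.9,0,0,-100,0,0,0]
    - [0.9,0,0,-100,0,0,0]
    - [0.9,0,0,-100,0,0,0]

```text
clock: 4.55
tool_pos: [0.6609, 0.0173, 0.1665]
orientation: [-2.221, -2.22, 0.002]
wrist_force: [-0.4, 0.2, -1.9]
opening: 0.0183
```

```bash
python3 -c "
from h import *
go((488.9,198.1,170,90))
p,d=grab('side','s2');W=cloud('side',d)
a=cv2.imread('pics/s2.png')[100:270,280:480]; cv2.imwrite('pics/s2c.png',cv2.resize(a,None,fx=3,fy=3))
print(px('side',(.664,.0168,.170)))"
```

```text
clock 4.55 pos [660.9  17.3 166.5] F [-0.4  0.2 -1.9] open 18.3
(488.9, 198.1, 170, 90) [180.8, -172.1, -3.1] [-0.1, -0.0, -0.0]
(np.float64(377.2091738472237), np.float64(195.99667996471106))
```

View pics/s2c.png

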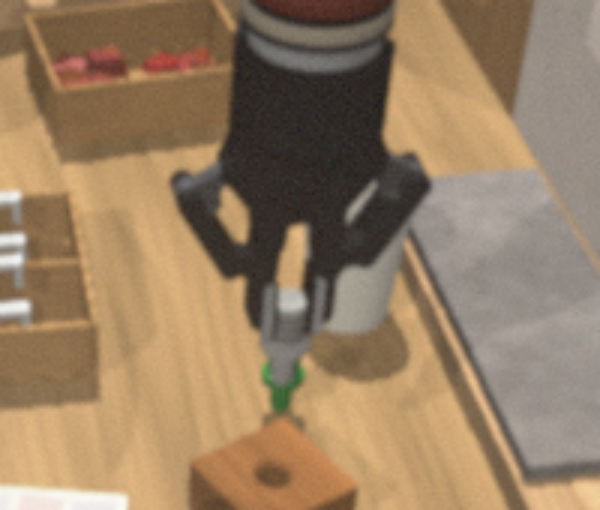

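The gauge is held, at (290,320) in the crop, with the shoulder just under the tips. I check its tilt and height from depth while moving over the right hole.

```bash
python3 - <<'E'
from h import *
np.set_printoptions(precision=1,suppress=True)
W=cloud('side',np.load('pics/side.npz')['d'])
P=sel(W,(.635,.69),(-.01,.045),(.085,.175))*1000
for z in range(88,172,4):
    Q=P[(P[:,2]>=z)&(P[:,2]<z+4)]
    if len(Q): print(z,len(Q),Q[:,0].min(),Q[:,0].max(),Q[:,0].mean(),'y',np.percentile(Q[:,1],[2,50,98]))
E
```

```text
104 1 658.0493479399747 658.0493479399747 658.0493479399747 y [14.7 14.7 14.7]
108 5 658.3450538468683 667.0428888407358 662.8418436253287 y [ 9.  10.8 11.5]
112 19 654.6779756033686 666.6575380427533 659.4382568506393 y [ 5.9  9.5 12.5]
116 13 655.4027926879428 666.64414113976 660.9546112360445 y [ 7.4  9.8 13.6]
120 14 654.9565748616444 665.7404404012364 659.3504381927407 y [ 6.8  9.9 15. ]
124 8 654.3313650184718 663.9062986664908 658.8000582142886 y [ 6.3  8.4 11.8]
128 1 664.9894940606337 664.9894940606337 664.9894940606337 y [2.7 2.7 2.7]
132 32 647.902107546011 672.5562308403295 658.1185752125266 y [ 1.2  3.6 16.2]
136 59 647.8656164748444 674.4126950201465 660.9233443184592 y [ 0.9  7.2 16.3]
140 18 652.5331879839247 671.3406431718412 660.8247922056721 y [ 3.8  6.7 11.6]
144 32 645.7110078896517 675.9419589765963 659.7602875060699 y [ 4.2  6.6 10.7]
148 34 641.6779116587587 677.4922626137321 661.3067152543122 y [ 3.1  5.6 10. ]
152 58 639.7027249250389 684.3902354767743 660.7485137025403 y [ 2.8  6.3 10.8]
156 58 638.8850958951185 683.7571798099202 658.8906621779407 y [ 3.2  7.  18. ]
160 92 638.6946094118027 683.37903743704 661.0136297348207 y [ 3.3  9.  21.9]
164 76 638.3752294754795 683.7199377536793 660.670305159244 y [ 3.1  9.2 25.7]
168 43 638.8602838415569 684.3617640460446 660.7802570015933 y [ 2.9  8.  19.5]
```

Emit:
carry_out:
  steps:
    - [0.9,181,-172,-3,0,0,0]
    - [0.9,181,-172,-3,0,0,0]
    - [0.9,181,-172,-3,0,0,0]
    - [0.9,181,-172,-3,0,0,0]
    - [0.9,181,-172,-3,0,0,0]
    - [0.9,181,-172,-3,0,0,0]
    - [0.9,181,-172,-3,0,0,0]
    - [0.9,181,-172,-3,0,0,0]
    - [0.9,181,-172,-3,0,0,0]

```text
clock: 5.5
tool_pos: [0.4907, 0.1972, 0.1699]
orientation: [-2.224, -2.219, 0.001]
wrist_force: [0.0, 0.3, -0.7]
opening: 0.0182
```

```bash
python3 - <<'E'
from h import *
np.set_printoptions(precision=1,suppress=True)
go((488.9,198.1,100,90))
p,d=grab('side','s3'); W=cloud('side',d)
P=sel(W,(.46,.52),(.165,.225),(.085,.185))*1000
for z in range(88,180,4):
    Q=P[(P[:,2]>=z)&(P[:,2]<z+4)]
    if len(Q): print(z,len(Q),Q[:,0].min(),Q[:,0].max(),Q[:,0].mean(),'y',np.percentile(Q[:,1],[2,50,98]))
a=cv2.imread('pics/s3.png')[80:240,190:390]; cv2.imwrite('pics/s3c.png',cv2.resize(a,None,fx=3.5,fy=3.5,interpolation=cv2.INTER_CUBIC))
E
```

```text
clock 5.5 pos [490.7 197.2 169.9] F [ 0.   0.3 -0.7] open 18.2
(488.9, 198.1, 100, 90) [1.0, -1.8, 69.9] [-0.0, 0.0, -0.1]
108 2 487.31809715035934 490.81170409569086 489.0649006230251 y [191.6 192.3 193. ]
112 11 485.56683967095233 496.64480457011064 491.02459160108015 y [188.5 189.9 192.6]
116 12 485.91571882504115 497.08255514425605 492.50270474534926 y [188.1 189.6 192.6]
120 10 484.43698137669406 497.16494051589024 489.93214125406655 y [187.1 190.7 194.4]
124 17 484.7397698969245 497.4923851286406 491.6213835944509 y [185.5 189.8 193.4]
128 8 484.92078086788 497.5685550718937 490.83921271694487 y [187.1 189.9 194.1]
132 5 481.3229562792033 503.37378919125143 493.1772013549389 y [181.8 184.5 189.8]
136 31 478.09752128301085 504.17412090942895 491.6581445445867 y [179.7 184.5 193.2]
140 46 478.2247125974089 503.8624148617784 490.3929964782815 y [181.1 187.2 195.3]
144 15 484.0500666705895 500.4999328056565 492.0631971729452 y [184.  187.3 192. ]
148 30 476.8658480697426 505.7118111009937 491.80709148570224 y [183.5 186.2 193.2]
152 36 470.32199913429326 505.74748760513853 488.82357246199456 y [182.6 186.6 191. ]
156 44 468.90022832822416 513.605761883511 491.6516397510841 y [182.3 186.7 190.4]
160 57 469.0717241103271 513.8469694175026 492.0011377049873 y [182.1 187.1 191.4]
164 86 469.4241713349376 513.8379751480295 492.3079123683622 y [183.5 189.4 203.1]
168 40 469.75940630378074 514.2509473129318 491.21521029367597 y [182.5 187.5 199.4]
172 24 470.09415386319813 512.6277466204151 487.97230570475017 y [182.7 186.7 192.7]
176 32 468.8721365320851 512.9973769841898 492.7328083085438 y [181.6 185.9 190.6]
```

View pics/s3c.png

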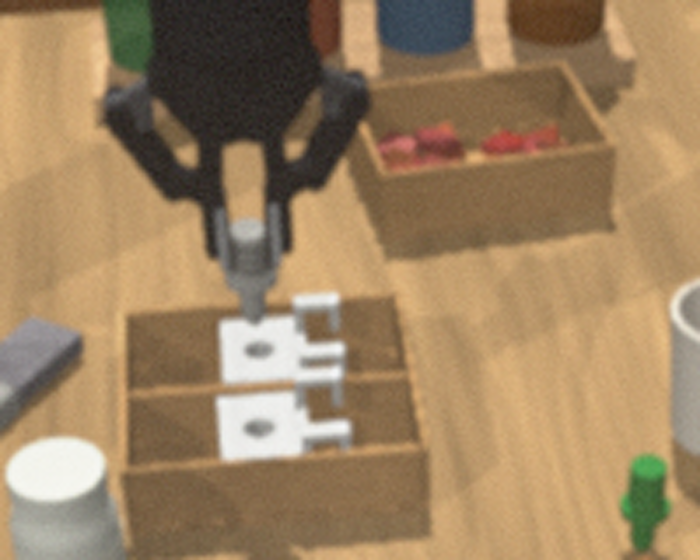

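The gauge hangs upright. Its shoulder centre sits at TCP x +0.4, y −3.5 in side-camera coordinates, with its underside about 37 mm below the TCP. Correcting the holes by that gives right (489.2,199.8) and left (494.7,273.3) in robot coordinates. Now the gentle try in the right holder.

```bash
python3 -c "
from h import *
go((489.2,199.8,107,90),(489.2,199.8,89,90))"
```

```text
clock 5.55 pos [490.8 197.1 170. ] F [-0.2 -0.2 -1.4] open 18.1
(489.2, 199.8, 107, 90) [2.7, -1.6, 63.0] [-0.0, 0.0, -0.1]
(489.2, 199.8, 89, 90) [2.7, -1.6, 81.0] [-0.0, 0.0, -0.1]
```

Emit:
carry_out:
  steps:
    - [0.9,2.7,-1.6,30,0,0,0]
    - [0.9,2.7,-1.6,55,0,0,0]
    - [0.9,2.7,-1.6,62,0,0,0]
    - [0.9,2.7,-1.6,65,0,0,0]
    - [0.9,2.7,-1.6,68,0,0,0]
    - [0.9,2.7,-1.6,71,0,0,0]
    - [0.9,2.7,-1.6,74,0,0,0]
    - [0.9,2.7,-1.6,74,0,0,0]

```text
clock: 6.35
tool_pos: [0.4885, 0.2009, 0.0965]
orientation: [2.222, 2.221, 0.001]
wrist_force: [-0.6, 0.0, -1.0]
opening: 0.0183
```

```bash
python3 -c "
from h import *
go((489.2,199.8,88,90))
grab('side','s4')
a=cv2.imread('pics/s4.png')[120:250,200:360]; cv2.imwrite('pics/s4c.png',cv2.resize(a,None,fx=4,fy=4,interpolation=cv2.INTER_CUBIC))"
```

```text
clock 6.35 pos [488.5 200.9  96.5] F [-0.6  0.  -1. ] open 18.3
(489.2, 199.8, 88, 90) [-1.1, 0.7, 8.5] [0.0, -0.0, -0.0]
```

View pics/s4c.png

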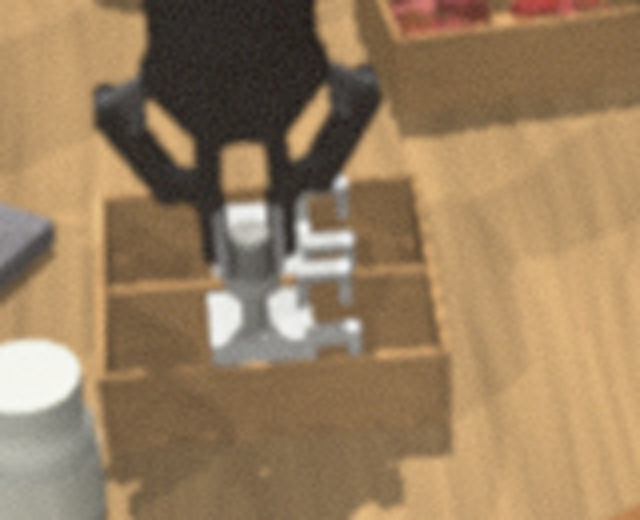

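The pin (256,315 in the crop) is over or in the right hole with no contact force. Continue gently.

Emit:
carry_out:
  steps:
    - [0.9,-1,0.7,2,0,0,0]
    - [0.9,-1,0.7,4,0,0,0]
    - [0.9,-1,0.7,6,0,0,0]
    - [0.9,-1,0.7,8,0,0,0]
    - [0.9,-1,0.7,9,0,0,0]
    - [0.9,-1,0.7,9,0,0,0]

```text
clock: 7.0
tool_pos: [0.4892, 0.1993, 0.0878]
orientation: [2.221, 2.221, -0.002]
wrist_force: [-1.6, -3.4, 5.2]
opening: 0.0184
```

```bash
python3 -c "
from h import *
go((489.2,199.8,83,90))"
```

```text
clock 7.0 pos [489.2 199.3  87.8] F [-1.6 -3.4  5.2] open 18.4
(489.2, 199.8, 83, 90) [0.5, -0.0, 4.8] [-0.0, 0.1, 0.0]
```

Emit:
carry_out:
  steps:
    - [0.9,0.5,0,1,0,0,0]
    - [0.9,0.5,0,2,0,0,0]
    - [0.9,0.5,0,2,0,0,0]

```text
clock: 7.3
tool_pos: [0.4894, 0.1997, 0.0871]
orientation: [2.22, 2.221, -0.003]
wrist_force: [-4.3, -4.9, 11.6]
opening: 0.0188
```

```bash
python3 - <<'E'
from h import *
np.set_printoptions(precision=1,suppress=True)
go((494.7,273.3,140,90))
p,d=grab('side','s5'); W=cloud('side',d)
P=sel(W,(.47,.51),(.17,.22),(.036,.1))*1000
for z in range(36,70,3):
    Q=P[(P[:,2]>=z)&(P[:,2]<z+3)]
    if len(Q): print(z,len(Q),Q[:,0].min(),Q[:,0].max(),Q[:,1].min())
E
```

```text
clock 7.3 pos [489.4 199.7  87.1] F [-4.3 -4.9 11.6] open 18.8
(494.7, 273.3, 140, 90) [73.5, 5.3, -53.0] [-0.0, 0.1, 0.0]
36 177 470.0168744858392 509.81169655083033 170.241751786541
39 42 470.6056252119071 509.75366982282276 170.27694965574824
42 9 484.61436036734665 496.30383568587536 186.77264784178305
45 9 484.76780994969704 496.428940618029 187.70918319831543
51 2 481.01184254821646 484.76604346177106 185.42116420766175
54 23 477.5751172879059 502.81240899143285 181.30183725803406
57 33 476.2845950640379 503.1043003483621 181.76354152716868
60 18 481.91991806057905 499.23950375689424 181.19564016615908
63 18 478.25896545942453 504.9355993123719 186.8005747071021
66 15 476.3626700624284 500.9884094767962 185.9748777828206
69 18 471.28107569801045 504.8776566966534 185.4066191952909
```

The gauge stopped at depth about 11 mm (shoulder at 53 mm, block top 38 mm) with force rising, so the right holder is blocked. Withdraw and try the left one.

Emit:
carry_out:
  steps:
    - [0.9,0,0,-25,0,0,0]
    - [0.9,0,0,-55,0,0,0]
    - [0.9,73.5,5.5,-55,0,0,0]
    - [0.9,73.5,5.5,-55,0,0,0]
    - [0.9,73.5,5.5,-53,0,0,0]
    - [0.9,73.5,5.5,-53,0,0,0]

```text
clock: 7.95
tool_pos: [0.4938, 0.2741, 0.1373]
orientation: [-2.22, -2.222, 0.002]
wrist_force: [0.2, -0.1, -1.3]
opening: 0.0182
```

```bash
python3 -c "
from h import *
go((494.7,273.3,94,90),(494.7,273.3,71,90))"
```

```text
clock 7.95 pos [493.8 274.1 137.3] F [ 0.2 -0.1 -1.3] open 18.2
(494.7, 273.3, 94, 90) [-0.8, 0.9, 43.3] [-0.1, 0.0, 0.1]
(494.7, 273.3, 71, 90) [-0.7, 1.0, 66.3] [-0.1, 0.0, 0.1]
```

Emit:
carry_out:
  steps:
    - [0.9,-0.5,0.7,30,0,0,0]
    - [0.9,-0.5,0.7,37,0,0,0]
    - [0.9,-0.5,0.7,40,0,0,0]
    - [0.9,-0.5,0.7,43,0,0,0]
    - [0.9,-0.5,0.7,46,0,0,0]
    - [0.9,-0.5,0.7,49,0,0,0]
    - [0.9,-0.5,0.7,52,0,0,0]
    - [0.9,-0.5,0.7,54,0,0,0]
    - [0.9,-0.5,0.7,54,0,0,0]

```text
clock: 8.85
tool_pos: [0.4952, 0.2732, 0.084]
orientation: [2.222, 2.221, -0.001]
wrist_force: [-0.5, -1.6, -1.8]
opening: 0.0178
```

```bash
python3 -c "
from h import *
go((494.7,273.3,71,90))"
```

```text
clock 8.85 pos [495.2 273.2  84. ] F [-0.5 -1.6 -1.8] open 17.8
(494.7, 273.3, 71, 90) [0.1, -0.5, 13.0] [-0.0, 0.0, -0.0]
```

Already past the blocked depth with no contact. Lower until the shoulder seats.

Emit:
carry_out:
  steps:
    - [0.9,0,0,3,0,0,0]
    - [0.9,0,0,6,0,0,0]
    - [0.9,0,0,9,0,0,0]
    - [0.9,0,0,11,0,0,0]
    - [0.9,0,0,12.5,0,0,0]
    - [0.9,0,0,12.5,0,0,0]

```text
clock: 9.45
tool_pos: [0.4954, 0.2734, 0.0725]
orientation: [-2.222, -2.221, 0.001]
wrist_force: [-2.4, -1.6, 4.1]
opening: 0.0186
```

```bash
python3 - <<'E'
from h import *
np.set_printoptions(precision=1,suppress=True)
go((494.7,273.3,110,90))
p,d=grab('side','s6'); W=cloud('side',d)
P=sel(W,(.47,.52),(.24,.3),(.036,.09))*1000
for z in range(36,66,3):
    Q=P[(P[:,2]>=z)&(P[:,2]<z+3)]
    if len(Q): print(z,len(Q),Q[:,0].min(),Q[:,0].max(),Q[:,1].min())
E
```

```text
clock 9.45 pos [495.4 273.4  72.5] F [-2.4 -1.6  4.1] open 18.6
(494.7, 273.3, 110, 90) [-0.1, -0.7, -37.5] [-0.0, 0.0, -0.0]
36 153 473.2046435626283 519.2285412336421 240.10225073389145
39 57 473.41196326590034 519.685518081592 240.79992558591113
42 29 483.633904785695 508.6002302341469 254.90944233454604
45 11 486.03846824299427 516.532882398597 241.8647880204383
48 14 487.9551599439609 518.579153338464 240.59602313188344
51 16 484.30243533829974 519.2463055394423 243.35640986001906
54 24 476.7310670531174 517.2365516625846 257.0582134815746
57 23 474.94123389855986 515.1081576897332 258.8394041482719
60 27 477.10717781594053 517.2331782625382 258.3623693001185
63 33 475.06670635919005 517.4972223256071 256.96245752977495
```

Seated: the shoulder disc is at 38–44 mm, 26 mm deep, with a light 4 N. So the left holder is the clear one. Release in place to about 65 mm, then go down astride the block along x.

Emit:
carry_out:
  steps:
    - [0.6,0,0,0,0,0,0]
    - [0.25,0,0,0,0,0,0]
    - [0.25,0,0,0,0,0,0]
    - [0.25,0,2.5,0,0,0,2]
    - [0.25,0,2.5,0,0,0,2]
    - [0.25,0,2.5,0,0,0,2]

```text
clock: 10.1
tool_pos: [0.4979, 0.2734, 0.0718]
orientation: [-2.26, -2.183, -0.0]
wrist_force: [-0.6, 0.4, 0.4]
opening: 0.0642
```

```bash
python3 - <<'E'
from h import *
np.set_printoptions(precision=1,suppress=True)
go((497.5,272.8,34,88))
p,d=grab('side','s7'); W=cloud('side',d)
P=sel(W,(.46,.53),(.24,.3),(.036,.1))*1000
for z in range(36,100,4):
    Q=P[(P[:,2]>=z)&(P[:,2]<z+4)]
    if len(Q): print(z,len(Q),np.percentile(Q[:,0],[0,10,50,90,100]),Q[:,1].min())
a=cv2.imread('pics/s7.png')[100:230,200:360]; cv2.imwrite('pics/s7c.png',cv2.resize(a,None,fx=4,fy=4,interpolation=cv2.INTER_CUBIC))
E
```

```text
clock 10.1 pos [497.9 273.4  71.8] F [-0.6  0.4  0.4] open 64.2
(497.5, 272.8, 34, 88) [-0.6, -0.4, 37.8] [0.0, -0.0, 0.0]
36 226 [473.2 476.2 493.2 515.7 522.5] 240.14451193221308
40 43 [475.4 484.6 499.7 519.7 522.7] 241.6079506990113
44 29 [483.8 487.7 495.8 519.3 522.7] 241.42104458638224
48 39 [486.4 489.8 502.6 526.3 529.2] 240.48880794763815
52 39 [486.8 490.2 519.3 528.2 529.7] 241.2516471340741
56 18 [460.6 462.1 493.7 503.5 505.1] 259.67402062372145
60 23 [461.  469.4 495.  504.9 505.7] 259.3327160128175
64 23 [461.2 463.8 493.8 503.1 506.1] 258.4378140573597
68 48 [461.5 487.9 495.5 502.2 504.5] 259.09778625490463
72 9 [460.1 461.5 463.8 472.4 494.4] 259.1133656946681
76 9 [460.3 460.5 464.2 466.6 466.8] 260.0227167955953
80 4 [460.7 461.3 463.6 465.8 466.4] 259.9785300784714
84 6 [460.9 461.  463.  464.9 465. ] 258.9717902452131
88 4 [461.3 461.9 464.2 465.3 465.4] 260.413849696156
92 9 [461.5 461.7 463.8 466.  466.2] 260.66678073801086
96 4 [460.2 460.7 462.  463.5 464.1] 258.5242587310642
```

View pics/s7c.png

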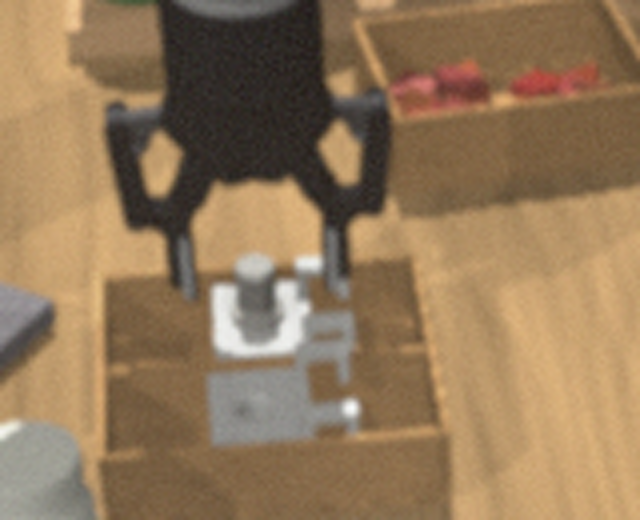

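The gauge stands seated at (257,290 in the crop), with the fingers straddling the block in front and between the hooks. Lower and grip.

Emit:
carry_out:
  steps:
    - [0.25,-0.5,-0.4,20,0,0,0]
    - [0.25,-0.5,-0.4,35,0,0,0]
    - [0.25,-0.5,-0.4,43,0,0,0]
    - [0.25,-0.5,-0.4,43,0,0,0]
    - [0.25,-0.5,-0.4,43,0,0,0]
    - [0.6,-0.5,-0.4,43,0,0,0]
    - [0.6,-0.5,-0.4,43,0,0,0]
    - [0.6,-0.5,-0.4,43,0,0,0]
    - [0.6,-0.5,-0.4,43,0,0,0]
    - [0.6,-0.5,-0.4,43,0,0,0]
  newtons: 50

```text
clock: 11.15
tool_pos: [0.4983, 0.2732, 0.0297]
orientation: [2.26, 2.181, 0.003]
wrist_force: [1.3, 0.5, 4.5]
opening: 0.0482
```

```bash
python3 -c "
from h import *
go((497.5,272.8,150,88))"
```

```text
clock 11.15 pos [498.3 273.2  29.7] F [1.3 0.5 4.5] open 48.2
(497.5, 272.8, 150, 88) [-0.3, -0.5, -120.3] [0.1, -0.0, -0.0]
```

Gripped at 48 mm. Lift and carry to the sheet centre, with the holder turned to the rail's yaw (−4°).

Emit:
carry_out:
  steps:
    - [0.6,0,0,-10,0,0,0]
    - [0.6,0,0,-25,0,0,0]
    - [0.6,0,0,-45,0,0,0]
    - [0.6,0,0,-70,0,0,0]
    - [0.6,0,0,-90,0,0,0]
    - [0.6,0,0,-90,0,0,0]

```text
clock: 11.75
tool_pos: [0.4997, 0.2738, 0.1227]
orientation: [2.258, 2.18, 0.01]
wrist_force: [0.3, 0.1, -3.6]
opening: 0.0482
```

```bash
python3 -c "
from h import *
grab('side','s8');grab('top','t8')
go((480,-15,110,86),(480,-15,33,86))"
```

```text
clock 11.85 pos [497.2 272.7 119. ] F [-0.8 -0.2 -5. ] open 48.0
(480, -15, 110, 86) [-288.2, -7.0, 9.0] [0.0, -0.0, 2.0]
(480, -15, 33, 86) [-288.2, -7.1, 86.0] [0.0, -0.0, 2.0]
```

```bash
python3 -c "
import cv2,numpy as np
a=cv2.imread('pics/s8.png')[70:250,180:360];b=cv2.imread('pics/t8.png')[200:380,110:290]
cv2.imwrite('pics/s8c.png',cv2.resize(np.hstack([a,b]),(800,400),interpolation=cv2.INTER_CUBIC))"
```

```text
(no output)
```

View pics/s8c.png

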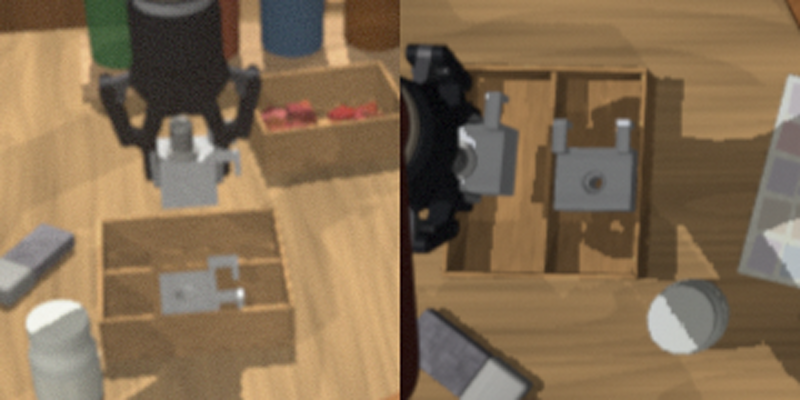

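The holder with the gauge is lifted clear (left half, about (190,165)) and the blocked one still stands in the carton. Carry to the sheet.

Emit:
carry_out:
  steps:
    - [0.6,-45,-1,0,0,0,0]
    - [0.6,-90,-2,0,0,0,0.5]
    - [0.6,-135,-3,0,0,0,1]
    - [0.6,-180,-4,0,0,0,1.5]
    - [0.6,-225,-5,9,0,0,2]
    - [0.6,-265,-6,20,0,0,2]
    - [0.6,-288,-7,35,0,0,2]
    - [0.6,-288,-7,60,0,0,2]
    - [0.6,-288,-7,80,0,0,2]
    - [0.6,-288,-7,83,0,0,2]
    - [0.6,-288,-7,83,0,0,2]

```text
clock: 12.95
tool_pos: [0.4782, -0.0144, 0.0341]
orientation: [-2.295, -2.14, 0.004]
wrist_force: [1.0, -0.0, -3.1]
opening: 0.0485
```

```bash
python3 -c "
from h import *
go((480,-15,27,86))"
```

```text
clock 12.95 pos [478.2 -14.4  34.1] F [ 1.  -0.  -3.1] open 48.5
(480, -15, 27, 86) [-0.5, 1.9, 7.1] [-0.3, -0.0, -0.0]
```

Emit:
carry_out:
  steps:
    - [0.6,-0.5,0,2,0,0,0]
    - [0.6,-0.5,0,4,0,0,0]
    - [0.6,-0.5,0,6,0,0,0]
    - [0.6,-0.5,0,7.5,0,0,0]
    - [0.6,-0.5,0,7.5,0,0,0]

```text
clock: 13.45
tool_pos: [0.4802, -0.0151, 0.0284]
orientation: [2.298, 2.142, 0.0]
wrist_force: [-0.3, 0.2, -4.4]
opening: 0.048
```

```bash
python3 -c "
from h import *
go((480,-15,100,86))"
```

```text
clock 13.45 pos [480.2 -15.1  28.4] F [-0.3  0.2 -4.4] open 48.0
(480, -15, 100, 86) [0.1, -0.2, -71.6] [0.0, 0.0, -0.0]
```

Emit:
carry_out:
  steps:
    - [0.6,0,0,1,0,0,0]
    - [0.6,0,0,2,0,0,0]
    - [0.6,0,0,2.5,0,0,0]
    - [0.6,0,0,2.5,0,0,0]

```text
clock: 13.85
tool_pos: [0.4805, -0.0152, 0.0277]
orientation: [-2.297, -2.142, 0.001]
wrist_force: [-6.2, -0.2, 11.2]
opening: 0.0484
```

```bash
python3 -c "
from h import *
go((480,-15,100,86))"
```

```text
clock 13.85 pos [480.5 -15.2  27.7] F [-6.2 -0.2 11.2] open 48.4
(480, -15, 100, 86) [0.2, -0.6, -72.3] [-0.1, -0.0, -0.0]
```

Placed, with contact felt. Let go, rise clear of the gauge, and turn the jaws a quarter turn for the side grasp.

Emit:
carry_out:
  steps:
    - [0.4,0,0,0,0,0,0]
    - [0.2,0,0,0,0,0,0]
    - [0.2,0,0,-5,0,0,0]
    - [0.1,0,0,-40,0,0,0]
    - [0,0,0,-80,0,0,0]
    - [0,0,0,-110,0,0,0]
    - [0,3,-3,-110,0,0,90]
    - [0,3,-3,-110,0,0,90]
    - [0,3,-3,-110,0,0,90]
    - [0,3,-3,-110,0,0,90]
    - [0,3,-3,-110,0,0,90]
    - [0,3,-3,-110,0,0,90]
    - [0,3,-3,-110,0,0,90]
    - [0,3,-3,-110,0,0,90]
    - [0,3,-3,-110,0,0,90]
    - [0,3,-3,-110,0,0,90]
    - [0,3,-3,-110,0,0,90]
    - [0,3,-3,-110,0,0,90]

```text
clock: 15.65
tool_pos: [0.4776, -0.0121, 0.1361]
orientation: [3.14, -0.11, 0.001]
wrist_force: [-0.5, -0.3, 0.1]
opening: 0.0851
```

```bash
python3 - <<'E'
from h import *
np.set_printoptions(precision=1,suppress=True)
p,d=grab('side','s9'); W=cloud('side',d)*1000
P=sel(W,(430,530),(-70,40),(31,40)); print('block',len(P),rect(P/1000),np.median(P[:,2]))
for z in((40,46),(46,52),(52,70)):
    P=sel(W,(430,530),(-70,40),z); print(z,len(P),rect(P/1000),P.min(0),P.max(0))
p,d=grab('top','t9'); W=cloud('top',d)*1000
P=sel(W,(430,530),(-70,40),(31,38)); print('top block',len(P),rect(P/1000) if len(P)>3 else 0)
go((477,-18,27,-4))
a=cv2.imread('pics/s9.png')[180:360,180:420]; cv2.imwrite('pics/s9c.png',cv2.resize(a,None,fx=3.3,fy=3.3,interpolation=cv2.INTER_CUBIC))
E
```

```text
block 592 (array([491.5, -20.1]), array([63.4, 69.8]), 86.6) 35.81839085761979
(40, 46) 108 (array([495.4, -23.9]), array([53.6, 60.4]), 85.0) [465.2 -53.   40. ] [527.7   1.3  45.9]
(46, 52) 199 (array([497.9, -20.4]), array([63.4, 56.9]), 85.2) [469.1 -53.7  46.1] [528.6  10.8  52. ]
(52, 70) 198 (array([497.2, -21.4]), array([60.7, 57.8]), 85.1) [468.4 -52.6  52. ] [528.1   8.6  69.9]
top block 0 0
clock 15.75 pos [477.5 -12.1 136. ] F [-0.2 -0.1 -0.4] open 85.5
(477, -18, 27, -4) [-0.2, 5.9, 109.0] [0.0, -0.0, 0.1]
```

View pics/s9c.png

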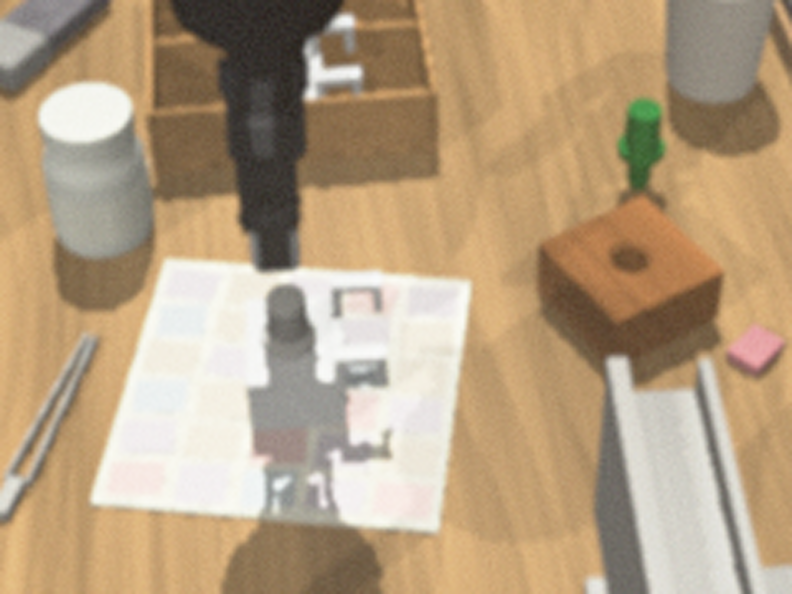

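The holder stands on the sheet with the gauge seated (handle at (288,310) in the crop), and the jaws are now turned along y. From the grip, the holder origin is about (478,−15). Descend and take it by its sides.

```bash
python3 -c "
from h import *
go((480.5,-15,28,-4))"
```

```text
clock 15.75 pos [477.5 -12.1 136. ] F [-0.2 -0.1 -0.4] open 85.5
(480.5, -15, 28, -4) [3.1, 2.7, 108.0] [0.0, -0.0, 0.1]
```

Emit:
carry_out:
  steps:
    - [0,3,2.7,0,0,0,0]
    - [0,3,2.7,20,0,0,0]
    - [0,3,2.7,50,0,0,0]
    - [0,3,2.7,80,0,0,0]
    - [0,3,2.7,100,0,0,0]
    - [0,3,2.7,107,0,0,0]
    - [0,3,2.7,107,0,0,0]
    - [0.5,3,2.7,107,0,0,0]
    - [0.5,3,2.7,107,0,0,0]
    - [0.5,3,2.7,107,0,0,0]
    - [0.5,3,2.7,107,0,0,0]
    - [0.5,3,2.7,107,0,0,0]
  newtons: 60

```text
clock: 16.95
tool_pos: [0.4821, -0.0154, 0.0306]
orientation: [3.139, -0.11, 0.006]
wrist_force: [0.3, -0.6, 5.6]
opening: 0.0588
```

```bash
python3 - <<'E'
from h import *
go((480.5,-15,200,-4))
E
```

```text
clock 16.95 pos [482.1 -15.4  30.6] F [ 0.3 -0.6  5.6] open 58.8
(480.5, -15, 200, -4) [-1.0, -0.1, -169.4] [0.0, -0.2, -0.0]
```

Emit:
carry_out:
  steps:
    - [0.5,0,0,-10,0,0,0]
    - [0.5,0,0,-30,0,0,0]
    - [0.5,0,0,-70,0,0,0]
    - [0.5,0,0,-110,0,0,0]
    - [0.5,0,0,-150,0,0,0]
    - [0.5,0,0,-165,0,0,0]
    - [0.5,0,0,-165,0,0,0]

```text
clock: 17.65
tool_pos: [0.4817, -0.015, 0.1969]
orientation: [3.139, -0.11, 0.009]
wrist_force: [0.3, 0.3, -4.2]
opening: 0.0591
```

```bash
python3 - <<'E'
from h import *
np.set_printoptions(precision=1,suppress=True)
a=np.radians(-4.35); ex=np.array([np.cos(a),np.sin(a)]); ey=np.array([-np.sin(a),np.cos(a)])
p,d=grab('top','t10'); grab('side','s10')
for c,off in(('top',(0,0)),('side',(-.4,3.5))):
    f=cloud(c,np.load(f'pics/{c}.npz')['d'])*1000; f=f[np.isfinite(f[...,0])]
    q=f[:,:2]+off-np.array([597.1,-281.7]); u=q@ex; v=q@ey
    for vv in((-110,-40),(-40,40),(40,110)):
        m=(v>vv[0])&(v<vv[1])&(np.abs(u)<50)&(f[:,2]>120)&(f[:,2]<180)
        print(c,vv,'lip u range z>155:',[ (round(k),round(float(np.median(f[m][(u[m]>=k)&(u[m]<k+2),2])),1)) for k in range(-10,46,2) if ((u[m]>=k)&(u[m]<k+2)).sum()>5])
    m=(np.abs(u)<50)&(np.abs(v)<140)&(f[:,2]>157)&(f[:,2]<164)&(u<15); print('v',np.percentile(v[m],[.5,99.5]),'u',np.percentile(u[m],[1,5,50,95,99]))
    w=cloud(c,np.load(f'pics/{c}.npz')['d'])*1000
    # held holder: bottom/hook tops
    P=sel(w,(440,560),(-75,45),(165+20,165+60)); print('held',len(P),P.min(0),P.max(0))
go((480.5,-15,200,-4))
E
```

```text
top (-110, -40) lip u range z>155: [(-6, 139.0), (-4, 148.0), (-2, 159.9), (0, 159.8), (2, 159.8), (4, 158.4), (10, 138.1), (12, 137.7), (14, 137.9), (16, 138.0), (18, 138.1), (20, 138.1), (22, 138.0), (24, 137.7), (26, 137.9), (28, 137.7), (30, 138.2), (32, 142.3), (34, 151.8), (36, 156.2), (38, 156.1)]
top (-40, 40) lip u range z>155: [(-6, 142.4), (-4, 148.0), (-2, 160.2), (0, 160.1), (2, 159.7), (10, 138.4), (12, 137.9), (14, 138.1), (16, 138.4), (18, 137.6), (20, 137.5), (22, 137.8), (24, 137.9), (26, 137.5), (28, 137.8), (30, 138.1), (32, 141.5), (34, 150.1), (36, 155.9), (38, 155.6)]
top (40, 110) lip u range z>155: [(-6, 143.0), (-4, 145.6), (-2, 159.9), (0, 160.0), (2, 160.3), (4, 159.1), (10, 138.5), (12, 138.3), (14, 138.0), (16, 138.0), (18, 137.8), (20, 138.1), (22, 137.9), (24, 138.4), (26, 138.0), (28, 137.8), (30, 137.8), (32, 140.5), (34, 151.6), (36, 155.8), (38, 155.5)]
v [-119.2  120. ] u [-4.3 -4.  -0.3  3.7  4.2]
held 11 [458.   12.5 200.6] [462.3  18.1 205.3]
side (-110, -40) lip u range z>155: [(-4, 145.7), (-2, 159.9), (0, 160.0), (2, 160.0), (4, 159.5), (8, 
[... 328 characters left out ...]
, 137.8), (14, 138.1), (16, 138.3), (18, 138.1), (20, 138.0), (22, 138.1), (24, 138.1), (26, 138.1), (28, 138.0), (30, 138.1), (32, 138.0), (34, 149.4), (36, 156.3), (38, 155.9)]
side (40, 110) lip u range z>155: [(-4, 144.9), (-2, 160.1), (0, 160.2), (2, 160.0), (4, 160.0), (8, 137.9), (10, 138.1), (12, 138.1), (14, 137.8), (16, 137.9), (18, 137.9), (20, 138.0), (22, 137.9), (24, 137.9), (26, 137.9), (28, 138.1), (30, 138.0), (32, 138.2), (34, 149.2), (36, 155.9), (38, 155.8)]
v [-119.3  118. ] u [-3.8 -3.5  0.2  4.   4.4]
held 965 [453.3 -74.7 185. ] [527.2  14.8 224.9]
clock 17.75 pos [478.9 -14.6 192.7] F [-0.6 -0.5 -4.5] open 58.8
(480.5, -15, 200, -4) [1.6, 0.3, -7.3] [-0.0, 0.1, -0.0]
```

The lip is confirmed at (597.1,−281.7), flat at 160 mm, yaw −4.35°. The target TCP over it is (566.3,−279.4).

```bash
python3 -c "
from h import *
go((566.3,-279.4,195,-4.35))"
```

```text
clock 17.75 pos [478.9 -14.6 192.7] F [-0.6 -0.5 -4.5] open 58.8
(566.3, -279.4, 195, -4.35) [105.7, 258.0, -2.6] [-0.0, 0.1, 0.3]
```

Emit:
carry_out:
  steps:
    - [0.5,15,40,-3,0,0,0]
    - [0.5,30,80,-3,0,0,0.3]
    - [0.5,47,120,-3,0,0,0.3]
    - [0.5,65,160,-3,0,0,0.3]
    - [0.5,80,200,-3,0,0,0.3]
    - [0.5,92,230,-3,0,0,0.3]
    - [0.5,101,248,-3,0,0,0.3]
    - [0.5,105.7,258,-3,0,0,0.3]
    - [0.5,105.7,258,-3,0,0,0.3]
    - [0.5,105.7,258,-3,0,0,0.3]
    - [0.5,105.7,258,-3,0,0,0.3]

```text
clock: 18.85
tool_pos: [0.5669, -0.278, 0.1959]
orientation: [-3.138, 0.117, 0.003]
wrist_force: [0.2, -0.6, -4.1]
opening: 0.0586
```

```bash
python3 - <<'E'
from h import *
np.set_printoptions(precision=1,suppress=True)
go((566.3,-279.4,165,-4.35))
a=np.radians(-4.35); ex=np.array([np.cos(a),np.sin(a)]); ey=np.array([-np.sin(a),np.cos(a)])
p,d=grab('side','s11'); f=cloud('side',d)*1000; f=f[np.isfinite(f[...,0])]
q=f[:,:2]+np.array((-.4,3.5))-np.array([597.1,-281.7]); u=q@ex; v=q@ey
for z0 in range(180,226,4):
    m=(u>-12)&(u<25)&(np.abs(v)<34)&(f[:,2]>=z0)&(f[:,2]<z0+4)
    if m.sum()>2: print(z0,m.sum(),'u',np.percentile(u[m],[0,5,50,95,100]),'v',v[m].min(),v[m].max())
cv2.imwrite('pics/s11c.png',cv2.resize(cv2.imread('pics/s11.png')[250:480,280:520],None,fx=2.5,fy=2.5))
go((566.3,-279.4,165,-4.35))
E
```

```text
clock 18.85 pos [ 566.9 -278.   195.9] F [ 0.2 -0.6 -4.1] open 58.6
(566.3, -279.4, 165, -4.35) [-0.4, 1.4, 30.9] [-0.1, 0.1, 0.1]
180 7 u [-10.8 -10.4  -8.3  -7.2  -7.1] v -28.050023564685613 -26.005035870092627
184 3 u [-8.8 -8.8 -8.7 -7.7 -7.5] v -27.212246583987145 -26.954645912159677
188 4 u [-8.  -8.  -7.8 -7.  -6.9] v -27.752005429159237 -26.632908987355513
192 7 u [-8.2 -8.2 -7.  13.6 13.9] v -27.01828752324148 23.956382632101036
196 36 u [-9.2 -8.4  9.4 13.5 13.6] v -27.714824828932134 31.59274503210989
200 27 u [-7.8 -1.8 10.6 14.2 14.5] v -28.1244131169551 28.845975428323175
204 31 u [-8.  -7.5 10.5 13.8 14. ] v -27.603434005044214 24.89221046997517
208 33 u [-7.5 -5.7  9.9 13.5 13.5] v -27.646658487480515 24.80877617951416
212 172 u [-7.7 -4.7  6.4 13.5 14.5] v -28.177788278559447 33.53603061760935
216 120 u [-6.7 -4.6  4.5 13.3 14.1] v -28.069748211651337 32.8865297140904
clock 18.9 pos [ 567.1 -278.2  196.3] F [ 0.2  0.8 -3.9] open 59.1
(566.3, -279.4, 165, -4.35) [-0.7, 1.3, 31.3] [-0.1, 0.1, 0.1]
```

The hook tips end at u=+13.7 mm (ideal 13) and the throat straddles the lip. Lower.

Emit:
carry_out:
  steps:
    - [0.5,-0.7,0.8,8,0,0,0]
    - [0.5,-0.7,0.8,16,0,0,0]
    - [0.5,-0.7,0.8,24,0,0,0]
    - [0.5,-0.7,0.8,31,0,0,0]
    - [0.5,-0.7,0.8,36,0,0,0]
    - [0.5,-0.7,0.8,40,0,0,0]
    - [0.5,-0.7,0.8,44,0,0,0]
    - [0.5,-0.7,0.8,47,0,0,0]
    - [0.5,-0.7,0.8,47,0,0,0]

```text
clock: 19.8
tool_pos: [0.5666, -0.2803, 0.1493]
orientation: [-3.139, 0.118, 0.001]
wrist_force: [0.1, 0.4, -4.2]
opening: 0.0591
```

```bash
python3 - <<'E'
from h import *
go((566.3,-279.4,144.6,-4.35))
E
```

```text
clock 19.8 pos [ 566.6 -280.3  149.3] F [ 0.1  0.4 -4.2] open 59.1
(566.3, -279.4, 144.6, -4.35) [-0.3, -0.9, 4.7] [-0.0, 0.0, 0.0]
```

Emit:
carry_out:
  steps:
    - [0.5,0,0,2,0,0,0]
    - [0.5,0,0,4,0,0,0]
    - [0.5,0,0,5.5,0,0,0]
    - [0.5,0,0,6.5,0,0,0]
    - [0.5,0,0,6.5,0,0,0]

```text
clock: 20.3
tool_pos: [0.5672, -0.2807, 0.1446]
orientation: [3.139, -0.118, 0.002]
wrist_force: [-2.4, 1.3, 3.2]
opening: 0.0589
```

```bash
cat > chk.py <<'E'
from h import *
np.set_printoptions(precision=1,suppress=True)
go((566.3,-279.4,144.6,-4.35))
a=np.radians(-4.35); ex=np.array([np.cos(a),np.sin(a)]); ey=np.array([-np.sin(a),np.cos(a)])
p,d=grab('side','s'+sys.argv[1]); f=cloud('side',d)*1000; f=f[np.isfinite(f[...,0])]
q=f[:,:2]+np.array((-.4,3.5))-np.array([597.1,-281.7]); u=q@ex; v=q@ey
for v0 in((-30,-20),(20,30)):
    m=(u>-6)&(u<12)&(v>v0[0]+2)&(v<v0[1]-2)&(f[:,2]>130)&(f[:,2]<180); print('hook top z',v0,m.sum(),np.percentile(f[m,2],[5,50,95]) if m.sum() else '')
E
python3 chk.py 12
```

```text
clock 20.3 pos [ 567.2 -280.7  144.6] F [-2.4  1.3  3.2] open 58.9
(566.3, -279.4, 144.6, -4.35) [-1.0, -1.2, -0.0] [0.0, -0.1, 0.0]
hook top z (-30, -20) 111 [137.  164.4 166.5]
hook top z (20, 30) 52 [137.7 164.7 166.1]
```

Seated at the predicted height (TCP 144.6 mm, hook tops about 165 mm, upward force). Release and withdraw straight up.

Emit:
carry_out:
  steps:
    - [0.3,0,0,0,0,0,0]
    - [0.1,0,0,0,0,0,0]
    - [0,0,0,0,0,0,0]
    - [0,0,0,0,0,0,0]
    - [0,0,0,-10,0,0,0]
    - [0,0,0,-30,0,0,0]
    - [0,0,0,-70,0,0,0]
    - [0,0,0,-120,0,0,0]
    - [0,-60,0,-150,0,0,0]
    - [0,-110,0,-150,0,0,0]
    - [0,-150,0,-150,0,0,0]
    - [0,-150,0,-150,0,0,0]
    - [0,-150,0,-150,0,0,0]

```text
clock: 21.65
tool_pos: [0.4165, -0.2692, 0.2942]
orientation: [3.138, -0.121, 0.003]
wrist_force: [-0.2, -0.4, 0.5]
opening: 0.0853
```

```bash
python3 chk.py 13; python3 - <<'E'
from h import *
np.set_printoptions(precision=1,suppress=True)
p,d=grab('top','t13')
for c,off in(('top',(0,0)),('side',(0,0))):
    w=cloud(c,np.load(f'pics/{c}.npz')['d'])*1000
    for n,(x,y) in dict(jar=(384,118),cup=(756,203)).items():
        P=sel(w,(x-60,x+60),(y-60,y+60),(70,100))
        if len(P)>5: print(c,n,len(P),rect(P/1000))
a=cv2.imread('pics/s13.png')[250:480,280:520];b=cv2.imread('pics/t13.png')[130:330,100:600]
a=cv2.resize(a,(400,383));cv2.imwrite('pics/f.png',np.vstack([np.hstack([a,cv2.resize(cv2.imread('pics/s13.png')[120:310,180:430],(400,383))]),cv2.resize(b,(800,217+0))]))
E
```

```text
clock 21.65 pos [ 416.5 -269.2  294.2] F [-0.2 -0.4  0.5] open 85.3
(566.3, -279.4, 144.6, -4.35) [149.9, -1.5, 149.9] [0.1, -0.1, -0.1]
hook top z (-30, -20) 80 [137.4 165.4 167.9]
hook top z (20, 30) 70 [136.5 165.  167.3]
top jar 755 (array([382.4, 120.6]), array([48. , 48.2]), 0.5)
top cup 508 (array([756.5, 205.8]), array([69.4, 68.4]), 32.6)
side cup 515 (array([757.1, 199.7]), array([71. , 66.5]), 75.9)
```

View pics/f.png

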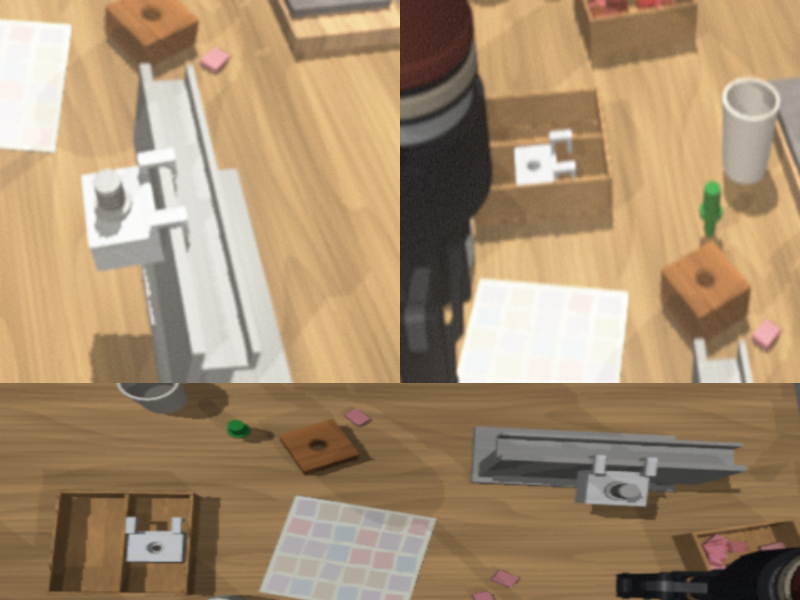

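The final view shows the holder hanging with both hooks over the lip and the gauge still in it (108,190 top left). The blocked holder is alone in the carton, and the jar and cup have not moved. Hand in.

```bash
python3 -c "
from station import order
print(order.sign_off())"
```

```text
the job is handed in; nothing more can be done
None
```

The job is done and handed in at about 22 s. The holder with the clear hole hangs on the rail with the gauge in it.

- **Finding the clear hole:** In the right (−y) holder the gauge stopped about 11 mm deep, with contact force up to about 12 N, so that holder is blocked. In the left (+y) holder it went the full 26 mm until its shoulder sat on the block, with about 4 N of contact.
- **Moving the holder:** I lifted the left holder out with the gauge in it, gripping it front to back. I stood it on the sheet and let go, then gripped it again by its sides and hung it on the rail.

**Last checks**
- Both hook tops measure about 165 mm (5 mm bridges on the 160 mm lip), and the tool height on seating matched the prediction.
- The gauge is in the hung holder, and the blocked holder stands in the carton.
- The cup measured within about 1.5 mm of its start position in both cameras, and the jar did so in the top view. The jar was hidden from the side camera at the end.
- The robot is clear of everything.

**Disagreements:** The two cameras disagreed by about 4 mm in y. I settled this against the gauge while it was in the gripper. The opening reads about 1 to 1.5 mm smaller than the known widths of the parts.

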